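Load the bead-rod curing stand and start its timer

ROBOT

A 6-joint arm with a two-finger parallel gripper is mounted at the origin on the work surface. World frame = base frame: x ahead of the robot, y to its left, z up, the work surface at z = 0. Lengths are in m, angles in rad, forces in N, time in s.
With the tool pointing down it reaches from about 0.225 to 0.875 m from the base axis. Payload 3.4 kg.
Tool frame: the origin (TCP) lies where the fingers leave the gripper's body, on its centre line; the fingertips stand 73 mm ahead of it and the grasp point (between the pads) lies 54 mm ahead of it (manip.pinch_z is the distance from the TCP to the grasp point, in m); z points along the fingers, y is the line along which they close (so a half turn about z gives the same grasp; the last joint's range is limited). The gripper opens to 85 mm and grips with 20 to 120 N. Pads are 22 mm wide; open, the fingers measure 114 mm over their backs; the gripper's body (76 mm by 85 mm) begins 54 mm behind the grasp point. The pads swing forward as they close: fully open they stand 13 mm farther back than shut.
Start: joints at [1.014, 0.276, 1.505, -0, 1.361, -0.121], TCP at [0.243, 0.521, 0.304] pointing down, gripper open.
Joint ranges: [-2.89, 2.89], [-0.75, 2.08], [0.22, 2.7], [-1.18, 4.32], [0.11, 2.71], [-2.7, 2.7]. Speed limits (rad/s): [2.57, 2.57, 3.14, 3.14, 3.14, 3.14].

INTERFACE

Orientations are given as a unit quaternion [w, x, y, z].
In Python, from rig import readout, imaging, manip gives the robot as it stands. The module is installed in compiled form; this text tells all that it offers.
- The arm moves only by the tool servo_tool, never from a script. Its argument "moves" is a list of rows, each an object with "dp": the shift along the tool's x, y, z in units of 0.2 m (1.0 is 0.2 m), a list of three; "delta_rot": the turn, a rotation vector about the tool's x, y, z in units of 0.1 rad (1.0 is 0.1 rad), a list of three; "fingers": the opening, from 0 (shut) to 1 (fully open). In form: [{"dp": [dx, dy, dz], "delta_rot": [wx, wy, wz], "fingers": fingers}, ...]. A call has 1 to 5 rows; each row shifts and turns the commanded pose from where the row before left it, along the tool's axes as they then stand; what a row does not reach is not made up. A row lasts 1/10 s, in which the tool goes at most 50 mm and 8.59 degrees, less where a joint would pass 70% of its speed; a pose out of reach is approached as far as the arm can. A call with a number of a shift or a turn outside -1 to 1 is refused whole. A call with a gripper value outside its range is refused whole. The fingers move at their own pace and stop on an object; "force" is the grip in N (left out, the last holds). Time passes only in rows, so rows that do not move let the fingers close. It gives the time, the measured TCP pose, the force, the opening and the grip force at its end, in the units of the state.
- readout.get_state(): the state, without advancing time (a new reading comes with each control period).
- imaging.get_image(name): name is "scene" or "top"; returns (picture, depth): 384x512x3 uint8, red, green, blue; 384x512 float32, m along the optical axis (not along the pixel's ray), 0 where there is no reading.
- imaging.calibration(name): a dict with "intrinsics" (3x3 intrinsics, pixels), "R" (3x3) and "t" (3): a world point X has camera coordinates R X + t. Camera axes: x right, y down, z forward; pixel columns grow to the right and rows downward; lengths in m; the calibration is good to about 2 mm. A picture is of the moment at which its call begins. calibration takes no time and is no camera call.
- manip.sign_off(): hands the job in; it is judged then, once.
The state is a dict: "clock": time; "qpos": joint angles; "qd": joint speeds; "effort": joint torques, N m; "position": TCP position; "ee_rot": TCP orientation; "contact_force": force on the tool from outside, world axes, zero at the start; "moment": the same for the moment, N m; "width": finger opening in m; "gripper_force": force on a finger pad.
Only numpy, scipy, OpenCV 4.12 (cv2) and the standard library are available. Lean on these libraries where they do the work, as an engineer would, in place of code of your own. Each camera call takes 0.05 s, during which the arm holds its last target. There are 200 camera calls.

TASK

Lay the dark walnut bead rod across the tall rear cradle of the curing stand, then the pale maple rod across the low front cradle, each left lying level with its thin round ends in both V notches. Then turn the timer dial until its white pointer stands at the red mark, and only then press the green start button fully down and let it go. Leave the blue vial, ring dish, file and brush where they are.

Things in the scene. Friction and masses are not known exactly. Their poses are not given: they have to be found in the camera images.
- walnut: Dark brown walnut bead rod, 140 mm long along its y. Middle: a 20 x 20 mm square block 34 mm long (grip here, across x); each side has 23 mm of beads 16 mm in diameter, then a thin round end 10 mm in diameter, 30 mm long. About 30 g. Origin at the centre of the block underside; it starts lying on the desk on a flat of the block, z up.
- maple: Pale maple bead rod, same shape and axes as the walnut one.
- walnut_mid (a point): Centre of the walnut rod on its long axis, 10 mm above its origin.
- maple_mid (a point): Centre of the maple rod on its long axis, 10 mm above its origin.
- stand: Fixed curing stand. Dark base 150 x 150 x 12 mm, origin at the centre of its underside. Two cradles, each a pair of aluminium posts 8 mm thick at stand y = +-54 mm, topped by open V notches (90 degrees, mouth 34 mm wide, 17 mm deep). Tall cradle at stand x = +45 mm (rear), low one at x = -45 mm (front, robot side). Fingers fit freely between the posts of a pair.
- upper_seat (a point): Where the centre of a rod's axis lies when seated in the tall rear cradle: 115 mm above the desk; the seated rod lies along the stand's y. Same axes as the stand.
- lower_seat (a point): The same for the low front cradle: 75 mm above the desk.
- timer: Fixed grey timer box 100 (x) x 180 (y) x 40 mm high, origin at the centre of its underside. Dial axis at box y = +40 mm, button at y = -55 mm.
- dial (a joint): Dial angle in rad: 0 when the white pointer points along the box's +x, growing clockwise seen from above; range 0 to 4.5, stays where left. White scale ticks every 0.3 rad.
- mark (a joint): Angle of the red mark, measured as for the dial; the pointer stands at the mark when both values are equal.
- dial_grip (a point): On the dial axis, half way up the dial's upright black bar grip (44 mm long along the pointer, 12 mm thick, 24 mm high, top 71 mm above the desk). This point is 59 mm above the desk; the dial's 48 mm aluminium disc is below the bar, its top 47 mm above the desk.
- dial_tip (a point): Point 30 mm from the dial axis in the direction of the white pointer, at grip height.
- mark_tip (a point): Point 30 mm from the dial axis in the direction of the red mark, at grip height (the red mark is a 10 x 5 mm bar just outside the ticks).
- start (a joint): Travel of the green start button in m: 0 up, 0.006 fully down; spring return, 5 N fully down.
- start_top (a point): Centre of the green button's top face, 28 mm in diameter.
- vial: Bystander: lapis blue glass vial, 30 mm in diameter, 64 mm high, origin at its base.
- dish: Bystander: white ceramic ring dish, 84 mm across, 22 mm high, origin at its base.
- file: Bystander: steel hand file with wooden handle, 200 mm long along its x, origin near its middle, underneath.
- brush: Bystander: small brush lying along its x.
Mind the look-alikes: they are no part of the job. Leave any yellow look-alike of the timer alone.

How it is judged:
By the outcome, as a careful person would: the job done as asked, in the order asked, and still so for the second after the job is handed in, with the robot touching nothing.
It also fails if it takes over 72 s, if anything falls off the work surface, if the arm or the gripper's body presses on something with over 40 N, if the wrist force passes 120 N, or if a joint passes its speed limit or range.

## Working session

There is one attempt and no reset: what is moved stays moved. The work goes in short steps, Python scripts to look and compute and a tool call to move; the robot and the scene stay as the last step left them, time stands still between calls to the robot, and variables do not carry over. Pictures are saved under pics/ and viewed, at most 10 in all, crops included, and the job is handed in when it is done.

Besides the shell and the picture viewer there is one more tool, called after ">>>" as name(argument=value, ...), one argument or row to a line, values as JSON. servo_tool: Moves the arm, as the interface text tells. Its arguments: {"type":"object","properties":{"moves":{"type":"array"},"force":{"type":"number"}},"required":["moves"]}

```bash
mkdir -p pics; cat > h.py <<'E'
import numpy as np, cv2
from rig import readout, imaging, manip
def grab(n,save=None):
    im,d=imaging.get_image(n)
    if save: cv2.imwrite('pics/'+save,im[:,:,::-1])
    return im,d
def world(n,u,v,z):
    c=imaging.calibration(n);K,R,t=map(np.array,(c['intrinsics'],c['R'],c['t']))
    C=-R.T@t; d=R.T@np.linalg.solve(K,[u,v,1.]); return C+d*(z-C[2])/d[2]
def cloud(n,d):
    c=imaging.calibration(n);K,R,t=map(np.array,(c['intrinsics'],c['R'],c['t']))
    v,u=np.mgrid[:d.shape[0],:d.shape[1]]
    p=np.stack([(u-K[0,2])/K[0,0]*d,(v-K[1,2])/K[1,1]*d,d],-1)
    return (p-t)@R
def proj(n,X):
    c=imaging.calibration(n);q=np.array(c['intrinsics'])@(np.array(c['R'])@X+np.array(c['t']));return q[:2]/q[2]
E
python3 - <<'E'
from h import *
for n in('top','scene'):
    im,d=grab(n,n+'0.png'); np.savez(n+'0.npz',im=im,d=d)
    c=imaging.calibration(n); print(n,np.array(c['intrinsics']).round(1).tolist(),(-np.array(c['R']).T@np.array(c['t'])).round(3))
s=readout.get_state();print(s['ee_rot'],s['clock'],s['contact_force'],manip.pinch_z)
E
```

```text
top [[460.9, 0.0, 251.4], [0.0, 460.9, 188.4], [0.0, 0.0, 1.0]] [0.206 0.028 1.633]
scene [[406.0, 0.0, 253.8], [0.0, 406.0, 197.1], [0.0, 0.0, 1.0]] [ 1.023 -0.599  0.986]
[-2.77641549e-04  2.16186864e-01  9.76351646e-01 -7.90847031e-04] 0.1 [-0.23329697  0.61264769  0.46217807] 0.0539
```

View pics/top0.png

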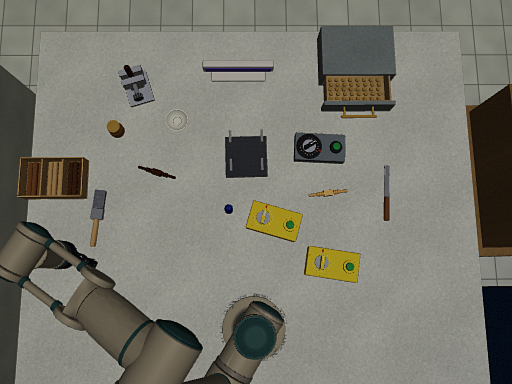

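View pics/scene0.png

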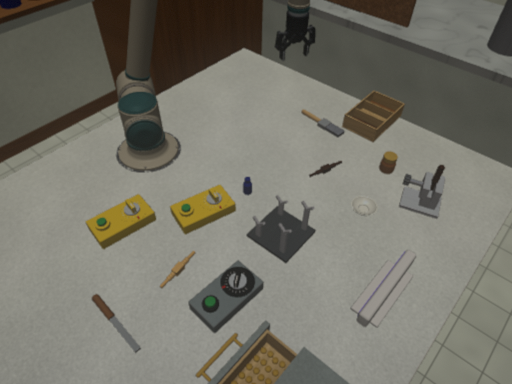

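The top view shows walnut at (157,172), maple at (328,193), the stand at (246,156), and the grey timer with its dial at (309,147) and button at (336,147). The scene view shows the same things: walnut (326,168), maple (178,269), stand (281,232), dial (237,281), button (210,302).

```bash
cat > m.py <<'E'
from h import *
T=np.load('top0.npz');S=np.load('scene0.npz')
def rod(n,I,box,z=0.01,dark=True):
    u0,v0,u1,v1=box; hsv=cv2.cvtColor(I['im'],cv2.COLOR_RGB2HSV)[v0:v1,u0:u1]
    m=((hsv[...,1]>70)&(cv2.medianBlur(hsv[...,1],1)>70)).astype(np.uint8)
    k,l,st,ce=cv2.connectedComponentsWithStats(m); i=1+st[1:,4].argmax()
    v,u=np.nonzero(l==i); P=np.array([world(n,a+u0,b+v0,z)[:2] for a,b in zip(u,v)])
    (c,s,a)=cv2.minAreaRect((P*1000).astype(np.float32)); 
    e=np.linalg.eigh(np.cov(P.T))[1][:,1]; pr=(P-P.mean(0))@e
    ctr=P.mean(0)+e*(pr.max()+pr.min())/2
    print(n,'n',len(P),'rect',np.round(c,1),np.round(s,1),'mean',P.mean(0).round(4),'mid',ctr.round(4),'len',np.ptp(pr).round(3),'ang',np.degrees(np.arctan2(e[1],e[0])).round(1))
rod('top',T,(130,160,182,185)); rod('scene',S,(300,152,350,182))
rod('top',T,(300,182,355,204)); rod('scene',S,(155,245,202,292))
for n,I,b in(('top',T,(220,120,272,182)),('scene',S,(240,188,325,262))):
    P=cloud(n,I['d'])[b[1]:b[3],b[0]:b[2]]
    q=P[...,2]; print(n,'desk z',np.median(cloud(n,I['d'])[215:225,150:200,2]).round(4))
    for lo,hi in((.07,.09),(.1,.13)):
        m=((q>lo)&(q<hi)).astype(np.uint8);k,l,st,ce=cv2.connectedComponentsWithStats(m)
        for i in range(1,k):
            if st[i,4]>3: print(lo,st[i,4],P[l==i].mean(0).round(4),P[l==i].min(0).round(3),P[l==i].max(0).round(3))
    m=((q>.007)&(q<.017)).astype(np.uint8); B=P[m>0][:,:2]; r=cv2.minAreaRect((B*1000).astype(np.float32)); print('base',np.round(r[0],1),np.round(r[1],1),r[2])
    b=(285,122,355,172) if n=='top' else (180,250,275,335)
    P=cloud(n,I['d'])[b[1]:b[3],b[0]:b[2]];q=P[...,2]; m=(q>.036)&(q<.044);B=P[q>.036][:,:2]
    r=cv2.minAreaRect((B*1000).astype(np.float32)); print('timer',np.round(r[0],1),np.round(r[1],1),r[2],P[m].mean(0))
    hsv=cv2.cvtColor(I['im'],cv2.COLOR_RGB2HSV)[b[1]:b[3],b[0]:b[2]]
    g=(hsv[...,0]>45)&(hsv[...,0]<85)&(hsv[...,1]>120); v,u=np.nonzero(g); print('green',u.mean()+b[0],v.mean()+b[1],np.median(q[g]),world(n,u.mean()+b[0],v.mean()+b[1],np.median(q[g])).round(4))
    rd=((hsv[...,0]<8)|(hsv[...,0]>172))&(hsv[...,1]>120)&(hsv[...,2]>80); v,u=np.nonzero(rd)
    print('red',len(u)); 
    if len(u): print(world(n,u.mean()+b[0],v.mean()+b[1],.041).round(4))
    bb=q>.06; print('bar',bb.sum(),P[bb].mean(0).round(4))
a=cv2.resize(T['im'][125:170,285:350],None,fx=6,fy=6,interpolation=2);b=cv2.resize(S['im'][255:335,185:270],None,fx=4.5,fy=4.5,interpolation=2)
h=max(a.shape[0],b.shape[0]);o=np.zeros((h,a.shape[1]+b.shape[1],3),np.uint8);o[:a.shape[0],:a.shape[1]]=a;o[:b.shape[0],a.shape[1]:]=b
cv2.imwrite('pics/timer.png',o[:,:,::-1])
E
python3 m.py
```

```text
top n 135 rect [544.9 343.2] [139.4  19.4] mean [0.5445 0.3432] mid [0.5445 0.3433] len 0.14 ang 73.0
scene n 30 rect [545.4 363.9] [55.3 13.8] mean [0.544  0.3578] mid [0.5463 0.3633] len 0.056 ang 66.3
top n 157 rect [ 466.  -270.7] [ 21.3 139.3] mean [ 0.4658 -0.2705] mid [ 0.4658 -0.2707] len 0.139 ang 97.0
scene n 236 rect [ 464.4 -269.3] [ 24.8 140.5] mean [ 0.4651 -0.2714] mid [ 0.4649 -0.2693] len 0.141 ang 96.9
top desk z 0.0004
0.07 4 [0.6363 0.0766 0.075 ] [0.636 0.074 0.072] [0.637 0.081 0.082]
0.07 11 [0.5658 0.0758 0.0782] [0.556 0.074 0.073] [0.574 0.078 0.084]
0.07 10 [ 0.5693 -0.0315  0.0802] [ 0.564 -0.033  0.074] [ 0.576 -0.03   0.087]
0.07 12 [ 0.544  -0.0324  0.0788] [ 0.536 -0.036  0.071] [ 0.557 -0.029  0.085]
0.07 9 [0.5423 0.0758 0.0806] [0.533 0.074 0.071] [0.551 0.078 0.088]
0.1 23 [0.6456 0.0777 0.1181] [0.627 0.076 0.104] [0.664 0.08  0.125]
0.1 24 [ 0.6468 -0.0308  0.117 ] [ 0.625 -0.033  0.101] [ 0.664 -0.027  0.127]
base [625.1  22. ] [225.  180.6] 0.19513556361198425
timer [ 431.2 -165.3] [197.6 559.9] 68.90626525878906 [ 0.62559894 -0.23966064  0.040
[... 386 characters left out ...]
078 0.09 ]
0.07 26 [ 0.5465 -0.0352  0.0769] [ 0.538 -0.04   0.07 ] [ 0.556 -0.029  0.086]
0.07 16 [ 0.5724 -0.035   0.079 ] [ 0.565 -0.038  0.072] [ 0.578 -0.03   0.084]
0.07 28 [ 0.6491 -0.0346  0.0797] [ 0.638 -0.038  0.071] [ 0.656 -0.028  0.088]
0.1 61 [0.6449 0.0742 0.1145] [0.625 0.068 0.1  ] [0.668 0.081 0.125]
0.1 67 [ 0.6468 -0.0331  0.1139] [ 0.626 -0.038  0.1  ] [ 0.668 -0.028  0.126]
base [540.3  19.8] [273.2 152.6] 1.014098882675171
timer [ 815.9 -357.2] [199.5 605.2] 58.766292572021484 [ 0.63150771 -0.24794432  0.03918753]
green 209.69736842105263 301.07894736842104 0.060743967726264246 [ 0.6257 -0.2976  0.0607]
red 7
[ 0.6139 -0.238   0.041 ]
bar 335 [ 0.7451 -0.299   0.1811]
```

View pics/timer.png

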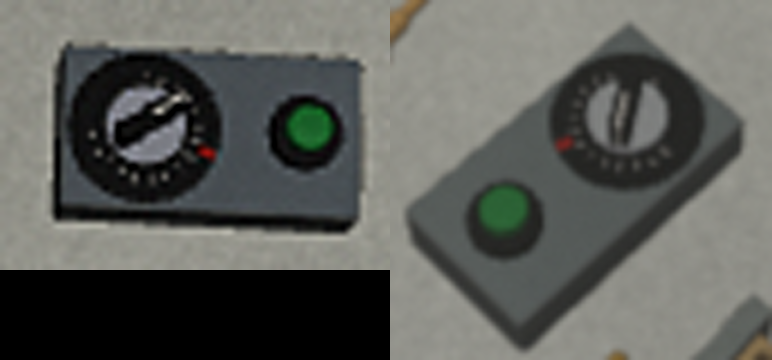

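The crops show the dial, the button, and the red mark at about (208,153) in the left crop. The pointer's white stripe runs to the upper right, at about (185,95). I'll refine the timer geometry.

```bash
cat > m2.py <<'E'
from h import *
def ray(n,u,v):
    a=world(n,u,v,0.);b=world(n,u,v,1.);return a,(b-a)/np.linalg.norm(b-a)
def tri(p,q):
    a,d=ray('top',*p);b,e=ray('scene',*q)
    s=np.linalg.lstsq(np.c_[d,-e],b-a,rcond=None)[0];x=a+d*s[0];y=b+e*s[1];return (x+y)/2,np.linalg.norm(x-y)
def big(m):
    k,l,st,ce=cv2.connectedComponentsWithStats(m.astype(np.uint8));return l==1+st[1:,4].argmax()
if __name__=='__main__':
    G={}
    for n,b in(('top',(285,122,355,172)),('scene',(180,250,275,335))):
        I=np.load(n+'0.npz');P=cloud(n,I['d'])[b[1]:b[3],b[0]:b[2]];q=P[...,2]
        m=big((q>.035)&(q<.08)&(P[...,0]<.72)&(P[...,1]>-.36)&(P[...,1]<-.12)); B=P[m][:,:2]
        r=cv2.minAreaRect((B*1000).astype(np.float32)); print(n,'timer',np.round(r[0],1),np.round(r[1],1),r[2])
        h=cv2.cvtColor(I['im'],cv2.COLOR_RGB2HSV)[b[1]:b[3],b[0]:b[2]]
        g=big((h[...,0]>45)&(h[...,0]<85)&(h[...,1]>120));v,u=np.nonzero(g);G[n]=(u.mean()+b[0],v.mean()+b[1]);print('green',len(u),G[n],'z',np.median(q[g]))
        w=(h[...,2]>125)&(q>.055)&(q<.08)&m; print('bar pts',(m&(q>.062)&(q<.08)).sum())
        for z,name in((.041,'dial'),):
            pass
        bar=m&(q>.064)&(q<.078)&(P[...,1]>-.25); X=P[bar]; print('bar mean',X.mean(0).round(4)); e=np.linalg.eigh(np.cov(X[:,:2].T))[1][:,1];print('bar ang',np.degrees(np.arctan2(e[1],e[0])),np.ptp((X[:,:2]@e)))
    X=tri(G['top'],G['scene']);print('button',X)
    for nm,p,s in(('axis/disc',None,None),):pass
E
python3 m2.py
python3 - <<'E'
import cv2,numpy as np
S=np.load('scene0.npz')['im'];T=np.load('top0.npz')['im']
a=cv2.resize(T[130:165,290:325],(390,390),interpolation=2);b=cv2.resize(S[262:300,215:253],(390,390),interpolation=2)
cv2.imwrite('pics/dial.png',np.hstack([a,b])[:,:,::-1])
E
```

```text
top timer [ 626.  -240.2] [178.1 102.6] 86.62726593017578
green 55 (np.float64(336.07272727272726), np.float64(145.8)) z 0.06126963005378265
bar pts 71
bar mean [ 0.6275 -0.201   0.071 ]
bar ang 120.88737692029163 0.04290461254613903
scene timer [ 628.3 -243.5] [180.  100.7] 86.61927795410156
green 76 (np.float64(209.69736842105263), np.float64(301.07894736842104)) z 0.060743967726264246
bar pts 102
bar mean [ 0.6311 -0.2046  0.0695]
bar ang 120.5287787004481 0.04481938467481161
button (array([ 0.6245475 , -0.29656063,  0.05781577]), np.float64(0.0002241269137537215))
```

View pics/dial.png

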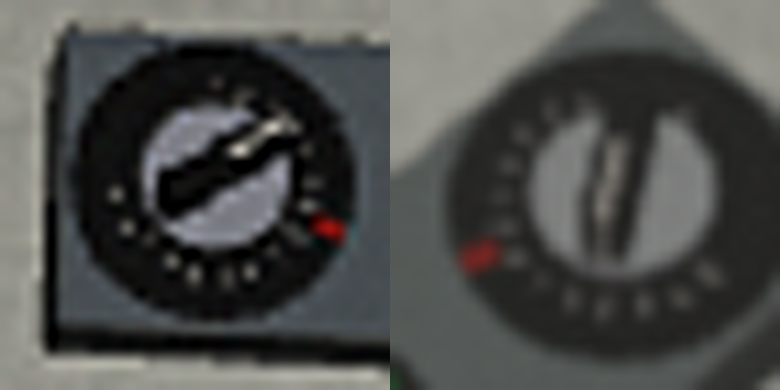

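The left crop shows the pointer at (270,135) pointing to the upper right. The red mark at (328,228) sits just past the sixth tick at (308,210). I'll fit the tick circle to get the axis and the mark angle precisely.

```bash
cat > m3.py <<'E'
from h import *
import sys
def dialang(n,im,ax0,yaw=np.radians(-3.4),zt=.041):
    u0,v0=(proj(n,np.r_[ax0,zt])-26).astype(int); s=52
    c=cv2.resize(im[v0:v0+s,u0:u0+s],None,fx=8,fy=8,interpolation=cv2.INTER_CUBIC).astype(float)
    V,U=np.mgrid[:s*8,:s*8]; U=(U+.5)/8-.5+u0; V=(V+.5)/8-.5+v0
    a=world(n,0,0,zt)
    K=imaging.calibration(n); Km,R,t=map(np.array,(K['intrinsics'],K['R'],K['t']));C=-R.T@t
    D=np.stack([U,V,np.ones_like(U)],-1)@np.linalg.inv(Km).T@R; W=(C+D*((zt-C[2])/D[...,2])[...,None])[...,:2]
    red=np.clip(c[...,0]-c[...,1:].max(-1)-25,0,None); red[np.hypot(*(W-ax0).transpose(2,0,1))>.05]=0
    rm=(W*red[...,None]).sum((0,1))/red.sum()
    g=c.min(-1); th=cv2.morphologyEx(g.astype(np.float32),cv2.MORPH_TOPHAT,np.ones((33,33)))
    r=np.hypot(*(W-ax0).transpose(2,0,1)); m=((th>22)&(r>.025)&(r<.038)).astype(np.uint8)
    k,l,st,ce=cv2.connectedComponentsWithStats(m); T=[]
    for i in range(1,k):
        if 60<st[i,4]<900: w=(l==i)*th; T.append((W*w[...,None]).sum((0,1))/w.sum())
    return rm,np.array(T),yaw
if __name__=='__main__':
  from scipy.optimize import least_squares
  for n,ax in(('top',[.6284,-.2003]),('scene',[.6307,-.2036])):
    im=np.load(n+'0.npz')['im'];rm,T,yaw=dialang(n,im,np.array(ax))
    f=least_squares(lambda p:np.hypot(*(T-p[:2]).T)-p[2],[*ax,.031],loss='soft_l1',f_scale=.001).x
    A=lambda P:(-(np.arctan2(P[...,1]-f[1],P[...,0]-f[0])-yaw))%(2*np.pi)
    print(n,'circle',f.round(4),'red',rm.round(4),'r',np.hypot(*(rm-f[:2])).round(4),'mark',A(rm).round(3),'mark about given axis',((-(np.arctan2(rm[1]-ax[1],rm[0]-ax[0])-yaw))).round(3))
    print(np.sort(A(T)).round(2), np.hypot(*(T-f[:2]).T)[np.argsort(A(T))].round(4))
E
python3 m3.py
```

```text
top circle [ 0.6303 -0.2018  0.0316] red [ 0.6141 -0.2384] r 0.0401 mark 1.927 mark about given axis 1.871
[0.   1.2  1.41 1.55 1.8  2.12 2.43 2.73 2.97 3.3  3.57 3.9  4.14 4.5 ] [0.0321 0.0316 0.024  0.0321 0.0315 0.0321 0.0301 0.0325 0.0327 0.0322
 0.0304 0.0291 0.0322 0.0316]
scene circle [ 0.6318 -0.205   0.0288] red [ 0.6139 -0.2381] r 0.0376 mark 2.008 mark about given axis 1.966
[0.22 0.54 0.92 1.22 1.88 2.19 3.53 4.44 6.17] [0.0299 0.0277 0.0281 0.0278 0.0295 0.0295 0.0284 0.0286 0.0295]
```

>>> servo_tool(
  moves=[
    {"dp":[0,0,0],"delta_rot":[0,0,1],"fingers":1},
    {"dp":[0,0,0],"delta_rot":[0,0,1],"fingers":1},
    {"dp":[0,0,0],"delta_rot":[0,0,1],"fingers":1},
    {"dp":[0,0,0],"delta_rot":[0,0,1],"fingers":1},
    {"dp":[0,0,0],"delta_rot":[0,0,1],"fingers":1},
  ],
  force=40,
)

```text
clock: 0.6
position: [0.2426, 0.5211, 0.3034]
ee_rot: [-0.0, 0.453, 0.892, -0.001]
contact_force: [-0.3, 0.2, 0.7]
width: 0.0859
gripper_force: 0.0
```

>>> servo_tool(
  moves=[
    {"dp":[0,0,0],"delta_rot":[0,0,1],"fingers":1},
    {"dp":[0,0,0],"delta_rot":[0,0,1],"fingers":1},
    {"dp":[0,0,0],"delta_rot":[0,0,1],"fingers":1},
    {"dp":[0,0,0],"delta_rot":[0,0,1],"fingers":1},
    {"dp":[0,0,0],"delta_rot":[0,0,1],"fingers":1},
  ],
)

```text
clock: 1.1
position: [0.2426, 0.521, 0.3033]
ee_rot: [0.0, 0.659, 0.752, -0.001]
contact_force: [0.5, -0.3, -1.0]
width: 0.085
gripper_force: 0.0
```

>>> servo_tool(
  moves=[
    {"dp":[0,0,0],"delta_rot":[0,0,1],"fingers":1},
    {"dp":[0,0,0],"delta_rot":[0,0,1],"fingers":1},
    {"dp":[0,0,0],"delta_rot":[0,0,1],"fingers":1},
    {"dp":[0,0,0],"delta_rot":[0,0,1],"fingers":1},
    {"dp":[0,0,0],"delta_rot":[0,0,0.3],"fingers":1},
  ],
)

```text
clock: 1.6
position: [0.2426, 0.521, 0.3034]
ee_rot: [0.0, 0.804, 0.595, -0.001]
contact_force: [-0.5, -0.2, -0.6]
width: 0.0855
gripper_force: 0.0
```

>>> servo_tool(
  moves=[
    {"dp":[-0.05,0.2,0],"delta_rot":[0,0,0],"fingers":1},
    {"dp":[-0.05,0.2,0],"delta_rot":[0,0,0],"fingers":1},
    {"dp":[-0.05,0.2,0],"delta_rot":[0,0,0],"fingers":1},
    {"dp":[-0.05,0.2,0],"delta_rot":[0,0,0],"fingers":1},
    {"dp":[-0.05,0.2,0],"delta_rot":[0,0,0],"fingers":1},
  ],
)

```text
clock: 2.1
position: [0.4206, 0.4142, 0.3035]
ee_rot: [-0.0, 0.803, 0.596, -0.0]
contact_force: [0.5, 0.5, -0.4]
width: 0.0856
gripper_force: 0.0
```

>>> servo_tool(
  moves=[
    {"dp":[-0.05,0.2,0.1],"delta_rot":[0,0,0],"fingers":1},
    {"dp":[-0.05,0.2,0.1],"delta_rot":[0,0,0],"fingers":1},
    {"dp":[-0.05,0.2,0.1],"delta_rot":[0,0,0],"fingers":1},
    {"dp":[0,0.1,0.1],"delta_rot":[0,0,0],"fingers":1},
    {"dp":[0,0,0.1],"delta_rot":[0,0,0],"fingers":1},
  ],
)

```text
clock: 2.6
position: [0.5479, 0.3441, 0.2023]
ee_rot: [0.001, 0.804, 0.594, 0.0]
contact_force: [-0.1, 0.2, 0.3]
width: 0.0853
gripper_force: 0.0
```

```bash
cat > go.py <<'E'
# remaining move in tool axes/units: go.py x y z beta_deg
from h import *
import sys
from scipy.spatial.transform import Rotation as Ro
s=readout.get_state();q=s['ee_rot'];R=Ro.from_quat(np.r_[q[1:],q[0]])
print('t',round(s['clock'],2),'p',np.round(s['position'],4),'F',np.round(s['contact_force'],1),'w',round(s['width'],4),'gf',s['gripper_force'])
x,y,z,b=map(float,sys.argv[1:]);b=np.radians(b)
G=Ro.from_matrix(np.c_[[-np.sin(b),np.cos(b),0],[np.cos(b),np.sin(b),0],[0,0,-1]])
d=np.array([x,y,z])-s['position']
print('dp now-axes',(R.inv().apply(d)/.2).round(3),'rot',((R.inv()*G).as_rotvec()/.1).round(3),'dp target-axes',(G.inv().apply(d)/.2).round(3))
E
python3 go.py .5445 .343 .078 -17
```

```text
t 2.6 p [0.5479 0.3441 0.2023] F [-0.1  0.2  0.3] w 0.0853 gf 0.0
dp now-axes [-0.01  -0.015  0.621] rot [ 0.013  0.001 -0.017] dp target-axes [-0.01  -0.015  0.621]
```

>>> servo_tool(
  moves=[
    {"dp":[-0.01,-0.015,0.2],"delta_rot":[0,0,0],"fingers":1},
    {"dp":[0,0,0.2],"delta_rot":[0,0,0],"fingers":1},
    {"dp":[0,0,0.12],"delta_rot":[0,0,0],"fingers":1},
    {"dp":[0,0,0.07],"delta_rot":[0,0,0],"fingers":1},
    {"dp":[0,0,0.03],"delta_rot":[0,0,0],"fingers":1},
  ],
)

```text
clock: 3.1
position: [0.5408, 0.3446, 0.0783]
ee_rot: [-0.0, 0.803, 0.596, -0.001]
contact_force: [-0.1, 0.2, -0.6]
width: 0.0852
gripper_force: 0.0
```

>>> servo_tool(
  moves=[
    {"dp":[0,0,0],"delta_rot":[0,0,0],"fingers":0},
    {"dp":[0,0,0],"delta_rot":[0,0,0],"fingers":0},
    {"dp":[0,0,0],"delta_rot":[0,0,0],"fingers":0},
    {"dp":[0,0,0],"delta_rot":[0,0,0],"fingers":0},
    {"dp":[0,0,0],"delta_rot":[0,0,0],"fingers":0},
  ],
)

```text
clock: 3.6
position: [0.542, 0.3452, 0.0812]
ee_rot: [0.0, 0.803, 0.596, 0.001]
contact_force: [0.7, 0.5, 0.1]
width: 0.0187
gripper_force: 39.0
```

>>> servo_tool(
  moves=[
    {"dp":[0,0,0],"delta_rot":[0,0,0],"fingers":0},
    {"dp":[0,0,0],"delta_rot":[0,0,0],"fingers":0},
    {"dp":[0,0,0],"delta_rot":[0,0,0],"fingers":0},
    {"dp":[0,0,0],"delta_rot":[0,0,0],"fingers":0},
    {"dp":[0,0,0],"delta_rot":[0,0,0],"fingers":0},
  ],
)

```text
clock: 4.1
position: [0.542, 0.3452, 0.0812]
ee_rot: [0.0, 0.803, 0.596, 0.001]
contact_force: [0.0, -0.7, 6.1]
width: 0.0189
gripper_force: 39.8
```

>>> servo_tool(
  moves=[
    {"dp":[0,0,-0.05],"delta_rot":[0,0,0],"fingers":0},
    {"dp":[0,0,-0.15],"delta_rot":[0,0,0],"fingers":0},
    {"dp":[0,0,-0.25],"delta_rot":[0,0,0],"fingers":0},
    {"dp":[0,0,-0.25],"delta_rot":[0,0,0],"fingers":0},
    {"dp":[0,0,-0.2],"delta_rot":[0,0,0],"fingers":0},
  ],
)

```text
clock: 4.6
position: [0.5414, 0.3449, 0.2633]
ee_rot: [0.0, 0.803, 0.596, 0.001]
contact_force: [0.9, 0.2, -0.9]
width: 0.0188
gripper_force: 39.1
```

>>> servo_tool(
  moves=[
    {"dp":[0,0,0],"delta_rot":[0,0,-0.8],"fingers":0},
    {"dp":[0,0,0],"delta_rot":[0,0,-0.8],"fingers":0},
    {"dp":[0,0,0],"delta_rot":[0,0,-0.8],"fingers":0},
    {"dp":[0,0,0],"delta_rot":[0,0,-0.7],"fingers":0},
    {"dp":[0,0,0],"delta_rot":[0,0,0],"fingers":0},
  ],
)

```text
clock: 5.1
position: [0.541, 0.3447, 0.2601]
ee_rot: [-0.0, 0.702, 0.712, -0.0]
contact_force: [0.5, -0.3, -0.2]
width: 0.0186
gripper_force: 39.1
```

```bash
python3 go.py .646 .0215 .25 1
```

```text
t 5.1 p [0.541  0.3447 0.2601] F [ 0.5 -0.3 -0.2] w 0.0186 gf 39.09193396568298
dp now-axes [-1.624  0.501  0.05 ] rot [-0.004  0.001 -0.026] dp target-axes [-1.625  0.497  0.05 ]
```

>>> servo_tool(
  moves=[
    {"dp":[-0.2,0.06,0],"delta_rot":[0,0,0],"fingers":0},
    {"dp":[-0.2,0.06,0],"delta_rot":[0,0,0],"fingers":0},
    {"dp":[-0.2,0.06,0],"delta_rot":[0,0,0],"fingers":0},
    {"dp":[-0.2,0.06,0],"delta_rot":[0,0,0],"fingers":0},
    {"dp":[-0.2,0.06,0],"delta_rot":[0,0,0],"fingers":0},
  ],
)

```text
clock: 5.6
position: [0.6044, 0.1442, 0.2601]
ee_rot: [-0.0, 0.702, 0.712, 0.0]
contact_force: [0.7, -0.1, -0.1]
width: 0.0191
gripper_force: 39.1
```

>>> servo_tool(
  moves=[
    {"dp":[-0.2,0.06,0],"delta_rot":[0,0,0],"fingers":0},
    {"dp":[-0.2,0.06,0],"delta_rot":[0,0,0],"fingers":0},
    {"dp":[-0.2,0.06,0],"delta_rot":[0,0,0],"fingers":0},
    {"dp":[0,0,0],"delta_rot":[0,0,0],"fingers":0},
    {"dp":[0,0,0],"delta_rot":[0,0,0],"fingers":0},
  ],
)

```text
clock: 6.1
position: [0.6421, 0.0254, 0.2597]
ee_rot: [-0.001, 0.703, 0.711, -0.0]
contact_force: [-0.8, 0.8, -0.5]
width: 0.0189
gripper_force: 39.1
```

```bash
python3 go.py .646 .0215 .19 1
python3 - <<'E'
from h import *
a,_=grab('top');b,_=grab('scene')
a=cv2.resize(a[100:190,195:295],None,fx=4,fy=4,interpolation=2);b=cv2.resize(b[150:270,230:340],(390,425),interpolation=2)
o=np.zeros((425,790,3),np.uint8);o[:360,:400]=a;o[:,400:]=b;cv2.imwrite('pics/over.png',o[:,:,::-1])
E
```

```text
t 6.1 p [0.6421 0.0254 0.2597] F [-0.8  0.8 -0.5] w 0.0189 gf 39.121867418289185
dp now-axes [-0.02   0.02   0.348] rot [-0.009 -0.008 -0.059] dp target-axes [-0.02   0.019  0.348]
```

View pics/over.png

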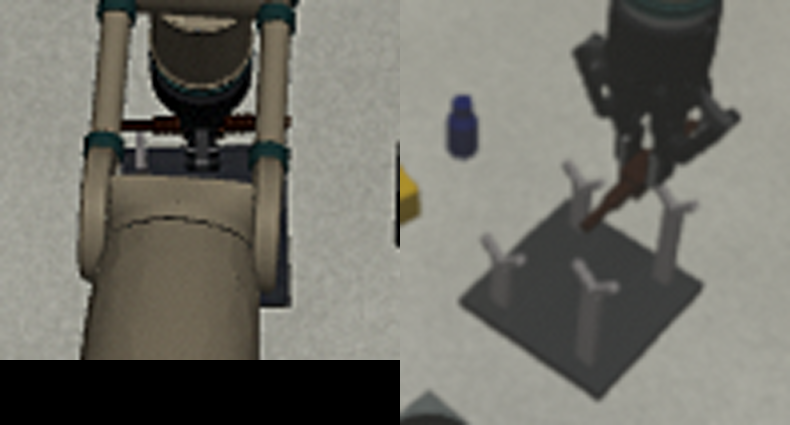

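The rod is held level over the rear cradle, with its near end at about (590,225) in the right panel. I'm descending now.

>>> servo_tool(
  moves=[
    {"dp":[-0.02,0.02,0.08],"delta_rot":[0,0,0],"fingers":0},
    {"dp":[0,0,0.1],"delta_rot":[0,0,0],"fingers":0},
    {"dp":[0,0,0.08],"delta_rot":[0,0,0],"fingers":0},
    {"dp":[0,0,0.05],"delta_rot":[0,0,0],"fingers":0},
    {"dp":[0,0,0.03],"delta_rot":[0,0,0],"fingers":0},
  ],
)

```text
clock: 6.7
position: [0.6456, 0.0237, 0.1911]
ee_rot: [-0.001, 0.701, 0.713, -0.0]
contact_force: [0.3, -0.4, -0.5]
width: 0.0191
gripper_force: 39.1
```

>>> servo_tool(
  moves=[
    {"dp":[0,0,0.01],"delta_rot":[0,0,0],"fingers":0},
    {"dp":[0,0,0.01],"delta_rot":[0,0,0],"fingers":0},
  ],
)

```text
clock: 6.9
position: [0.6466, 0.0227, 0.1885]
ee_rot: [0.0, 0.702, 0.713, 0.0]
contact_force: [-0.0, -0.3, 0.6]
width: 0.019
gripper_force: 39.1
```

```bash
python3 go.py .646 .0215 .186 1
```

```text
t 6.9 p [0.6466 0.0227 0.1885] F [-0.  -0.3  0.6] w 0.019 gf 39.1293078660965
dp now-axes [-0.006 -0.003  0.012] rot [ 0.013 -0.    -0.02 ] dp target-axes [-0.006 -0.003  0.012]
```

>>> servo_tool(
  moves=[
    {"dp":[0,0,0.01],"delta_rot":[0,0,0],"fingers":0},
    {"dp":[0,0,0],"delta_rot":[0,0,0],"fingers":0},
  ],
)

```text
clock: 7.1
position: [0.6464, 0.0225, 0.187]
ee_rot: [0.0, 0.702, 0.712, 0.001]
contact_force: [-0.6, 1.4, 2.5]
width: 0.0191
gripper_force: 39.5
```

>>> servo_tool(
  moves=[
    {"dp":[0,0,0.01],"delta_rot":[0,0,0],"fingers":0},
    {"dp":[0,0,0],"delta_rot":[0,0,0],"fingers":0},
  ],
)

```text
clock: 7.3
position: [0.6464, 0.0225, 0.1868]
ee_rot: [0.001, 0.702, 0.712, 0.001]
contact_force: [-3.5, 0.9, 10.8]
width: 0.0188
gripper_force: 40.5
```

>>> servo_tool(
  moves=[
    {"dp":[0,0,-0.007],"delta_rot":[0,0,0],"fingers":0.35},
    {"dp":[0,0,0],"delta_rot":[0,0,0],"fingers":0.45},
    {"dp":[0,0,0],"delta_rot":[0,0,0],"fingers":0.55},
    {"dp":[0,0,0],"delta_rot":[0,0,0],"fingers":0.55},
    {"dp":[0,0,-0.05],"delta_rot":[0,0,0],"fingers":0.55},
  ],
)

```text
clock: 7.8
position: [0.6453, 0.0224, 0.1938]
ee_rot: [-0.001, 0.702, 0.712, -0.001]
contact_force: [0.2, 0.3, -0.6]
width: 0.047
gripper_force: 0.0
```

>>> servo_tool(
  moves=[
    {"dp":[0,0,-0.1],"delta_rot":[0,0,0],"fingers":0.55},
    {"dp":[0,0,-0.15],"delta_rot":[0,0,0],"fingers":0.55},
    {"dp":[0,0,-0.2],"delta_rot":[0,0,0],"fingers":0.55},
    {"dp":[0,0,0],"delta_rot":[0,0,0],"fingers":1},
    {"dp":[0,0,0],"delta_rot":[0,0,0],"fingers":1},
  ],
)

```text
clock: 8.3
position: [0.6467, 0.0224, 0.2871]
ee_rot: [0.001, 0.702, 0.712, 0.001]
contact_force: [0.1, 1.3, 0.1]
width: 0.0738
gripper_force: 0.0
```

```bash
python3 go.py .4655 -.270 .078 7
```

```text
t 8.3 p [0.6467 0.0224 0.2871] F [0.1 1.3 0.1] w 0.0738 gf 0.0
dp now-axes [-1.448 -0.931  1.043] rot [ 0.033  0.004 -1.071] dp target-axes [-1.34  -1.077  1.046]
```

>>> servo_tool(
  moves=[
    {"dp":[0,0,0],"delta_rot":[0,0,-0.6],"fingers":1},
    {"dp":[0,0,0],"delta_rot":[0,0,-0.47],"fingers":1},
    {"dp":[-0.17,-0.13,0],"delta_rot":[0,0,0],"fingers":1},
    {"dp":[-0.17,-0.13,0],"delta_rot":[0,0,0],"fingers":1},
    {"dp":[-0.17,-0.13,0],"delta_rot":[0,0,0],"fingers":1},
  ],
)

```text
clock: 8.8
position: [0.5797, -0.089, 0.2835]
ee_rot: [-0.001, 0.662, 0.749, -0.001]
contact_force: [0.6, -0.3, -0.8]
width: 0.0856
gripper_force: 0.0
```

>>> servo_tool(
  moves=[
    {"dp":[-0.17,-0.13,0],"delta_rot":[0,0,0],"fingers":1},
    {"dp":[-0.17,-0.13,0],"delta_rot":[0,0,0],"fingers":1},
    {"dp":[-0.17,-0.13,0],"delta_rot":[0,0,0],"fingers":1},
    {"dp":[-0.17,-0.14,0.15],"delta_rot":[0,0,0],"fingers":1},
    {"dp":[-0.15,-0.15,0.15],"delta_rot":[0,0,0],"fingers":1},
  ],
)

```text
clock: 9.3
position: [0.4679, -0.2676, 0.2273]
ee_rot: [0.001, 0.663, 0.749, -0.0]
contact_force: [0.0, -0.1, 0.1]
width: 0.0853
gripper_force: 0.0
```

```bash
python3 go.py .4655 -.270 .080 7
python3 - <<'E'
from h import *
a,da=grab('top');b,db=grab('scene');np.savez('top1.npz',im=a,d=da);np.savez('scene1.npz',im=b,d=db)
a=cv2.resize(a[115:185,215:285],(400,400),interpolation=2);b=cv2.resize(b[170:270,235:335],(390,400),interpolation=2)
cv2.imwrite('pics/walnut.png',np.hstack([a,b])[:,:,::-1])
E
```

```text
t 9.3 p [ 0.4679 -0.2676  0.2273] F [ 0.  -0.1  0.1] w 0.0853 gf 0.0
dp now-axes [-0.01  -0.014  0.737] rot [ 0.007  0.008 -0.002] dp target-axes [-0.01  -0.013  0.737]
```

View pics/walnut.png

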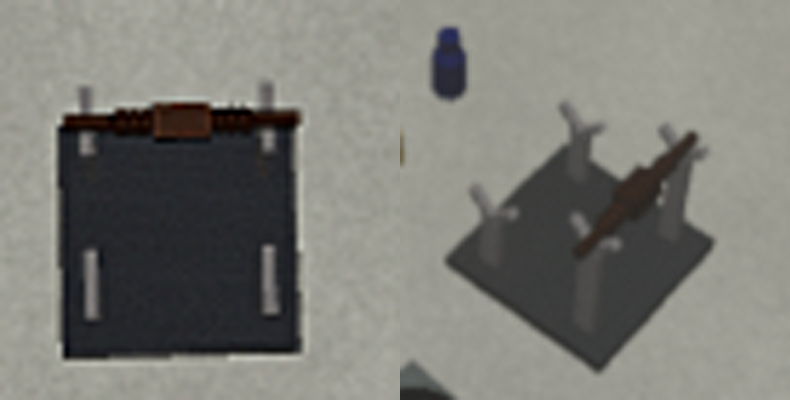

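The walnut rod lies level with its ends in both tall notches: top panel ends at (65,122) and (299,118), posts at x 87 and 267. Now the maple rod.

>>> servo_tool(
  moves=[
    {"dp":[-0.01,-0.01,0.2],"delta_rot":[0,0,0],"fingers":1},
    {"dp":[0,0,0.2],"delta_rot":[0,0,0],"fingers":1},
    {"dp":[0,0,0.17],"delta_rot":[0,0,0],"fingers":1},
    {"dp":[0,0,0.12],"delta_rot":[0,0,0],"fingers":1},
    {"dp":[0,0,0.04],"delta_rot":[0,0,0],"fingers":1},
  ],
)

```text
clock: 9.9
position: [0.4656, -0.2665, 0.0792]
ee_rot: [-0.003, 0.663, 0.749, -0.0]
contact_force: [-0.7, 0.7, 0.6]
width: 0.0858
gripper_force: 0.0
```

>>> servo_tool(
  moves=[
    {"dp":[0,0,0],"delta_rot":[0,0,0],"fingers":0},
    {"dp":[0,0,0],"delta_rot":[0,0,0],"fingers":0},
    {"dp":[0,0,0],"delta_rot":[0,0,0],"fingers":0},
    {"dp":[0,0,0],"delta_rot":[0,0,0],"fingers":0},
    {"dp":[0,0,0],"delta_rot":[0,0,0],"fingers":0},
  ],
)

```text
clock: 10.4
position: [0.4677, -0.2687, 0.0836]
ee_rot: [0.001, 0.663, 0.749, 0.0]
contact_force: [-0.4, 0.1, 3.9]
width: 0.0185
gripper_force: 39.4
```

>>> servo_tool(
  moves=[
    {"dp":[0,0,0],"delta_rot":[0,0,0],"fingers":0},
    {"dp":[0,0,0],"delta_rot":[0,0,0],"fingers":0},
    {"dp":[0,0,0],"delta_rot":[0,0,0],"fingers":0},
  ],
)

```text
clock: 10.7
position: [0.4677, -0.2687, 0.0835]
ee_rot: [0.001, 0.663, 0.749, 0.0]
contact_force: [-0.7, 0.8, 6.0]
width: 0.0188
gripper_force: 39.8
```

>>> servo_tool(
  moves=[
    {"dp":[0,0,-0.05],"delta_rot":[0,0,0],"fingers":0},
    {"dp":[0,0,-0.15],"delta_rot":[0,0,0],"fingers":0},
    {"dp":[0,0,-0.25],"delta_rot":[0,0,0],"fingers":0},
    {"dp":[0,0,-0.25],"delta_rot":[0,0,0.5],"fingers":0},
    {"dp":[0,0,-0.13],"delta_rot":[0,0,0.55],"fingers":0},
  ],
)

```text
clock: 11.2
position: [0.4681, -0.2691, 0.2534]
ee_rot: [0.004, 0.702, 0.712, 0.001]
contact_force: [0.4, 0.5, -1.2]
width: 0.0184
gripper_force: 39.2
```

>>> servo_tool(
  moves=[
    {"dp":[0.2,0.06,0],"delta_rot":[0,0,0],"fingers":0},
    {"dp":[0.2,0.06,0],"delta_rot":[0,0,0],"fingers":0},
    {"dp":[0.2,0.06,0],"delta_rot":[0,0,0],"fingers":0},
    {"dp":[0.2,0.06,0],"delta_rot":[0,0,0],"fingers":0},
    {"dp":[0.2,0.06,0],"delta_rot":[0,0,0],"fingers":0},
  ],
)

```text
clock: 11.7
position: [0.5236, -0.0658, 0.249]
ee_rot: [0.0, 0.701, 0.713, 0.0]
contact_force: [0.2, -1.2, -0.0]
width: 0.0187
gripper_force: 39.2
```

>>> servo_tool(
  moves=[
    {"dp":[0.2,0.06,0],"delta_rot":[0,0,0],"fingers":0},
    {"dp":[0.1,0.03,0],"delta_rot":[0,0,0],"fingers":0},
    {"dp":[0,0,0],"delta_rot":[0,0,0],"fingers":0},
  ],
)

```text
clock: 12.0
position: [0.5409, -0.0044, 0.2488]
ee_rot: [-0.0, 0.7, 0.714, 0.001]
contact_force: [0.3, -0.9, 0.0]
width: 0.0186
gripper_force: 39.2
```

```bash
python3 go.py .5565 .021 .155 1
```

```text
t 12.0 p [ 0.5409 -0.0044  0.2488] F [ 0.3 -0.9  0. ] w 0.0186 gf 39.19737696647644
dp now-axes [0.125 0.08  0.469] rot [ 0.008 -0.01   0.034] dp target-axes [0.125 0.08  0.469]
```

>>> servo_tool(
  moves=[
    {"dp":[0.06,0.04,0],"delta_rot":[0,0,0],"fingers":0},
    {"dp":[0.065,0.04,0.05],"delta_rot":[0,0,0],"fingers":0},
    {"dp":[0,0,0.1],"delta_rot":[0,0,0],"fingers":0},
    {"dp":[0,0,0.15],"delta_rot":[0,0,0],"fingers":0},
    {"dp":[0,0,0.1],"delta_rot":[0,0,0],"fingers":0},
  ],
)

```text
clock: 12.5
position: [0.5559, 0.0182, 0.166]
ee_rot: [-0.001, 0.701, 0.713, -0.001]
contact_force: [-0.5, 0.2, 0.5]
width: 0.0185
gripper_force: 39.2
```

>>> servo_tool(
  moves=[
    {"dp":[0,0,0.06],"delta_rot":[0,0,0],"fingers":0},
    {"dp":[0,0,0.01],"delta_rot":[0,0,0],"fingers":0},
    {"dp":[0,0,0],"delta_rot":[0,0,0],"fingers":0},
  ],
)

```text
clock: 12.8
position: [0.5567, 0.0181, 0.1542]
ee_rot: [-0.0, 0.701, 0.713, 0.0]
contact_force: [-0.5, 0.5, 0.1]
width: 0.019
gripper_force: 39.2
```

```bash
python3 go.py .5565 .021 .1485 1
```

```text
t 12.8 p [0.5567 0.0181 0.1542] F [-0.5  0.5  0.1] w 0.019 gf 39.20226037502289
dp now-axes [ 0.015 -0.001  0.029] rot [ 0.001 -0.001 -0.01 ] dp target-axes [ 0.015 -0.     0.029]
```

>>> servo_tool(
  moves=[
    {"dp":[0.015,0,0.01],"delta_rot":[0,0,0],"fingers":0},
    {"dp":[0,0,0.01],"delta_rot":[0,0,0],"fingers":0},
    {"dp":[0,0,0],"delta_rot":[0,0,0],"fingers":0},
  ],
)

```text
clock: 13.1
position: [0.5564, 0.0213, 0.1507]
ee_rot: [0.0, 0.701, 0.713, 0.0]
contact_force: [0.2, -0.3, -0.7]
width: 0.0191
gripper_force: 39.2
```

>>> servo_tool(
  moves=[
    {"dp":[0,0,0.01],"delta_rot":[0,0,0],"fingers":0},
    {"dp":[0,0,0],"delta_rot":[0,0,0],"fingers":0},
  ],
)

```text
clock: 13.3
position: [0.5563, 0.0213, 0.1491]
ee_rot: [0.0, 0.701, 0.713, 0.0]
contact_force: [-1.9, 0.2, 4.7]
width: 0.0187
gripper_force: 39.7
```

>>> servo_tool(
  moves=[
    {"dp":[0,0,0],"delta_rot":[0,0,0],"fingers":0.35},
    {"dp":[0,0,0],"delta_rot":[0,0,0],"fingers":0.45},
    {"dp":[0,0,0],"delta_rot":[0,0,0],"fingers":0.55},
    {"dp":[0,0,0],"delta_rot":[0,0,0],"fingers":0.55},
    {"dp":[0,0,-0.05],"delta_rot":[0,0,0],"fingers":0.55},
  ],
)

```text
clock: 13.8
position: [0.5553, 0.0213, 0.1573]
ee_rot: [-0.001, 0.701, 0.713, -0.001]
contact_force: [0.8, -0.2, 0.4]
width: 0.0468
gripper_force: 0.0
```

>>> servo_tool(
  moves=[
    {"dp":[0,0,-0.1],"delta_rot":[0,0,0],"fingers":0.55},
    {"dp":[0,0,-0.2],"delta_rot":[0,0,0],"fingers":0.55},
    {"dp":[0,0,-0.2],"delta_rot":[0,0,0],"fingers":0.55},
    {"dp":[0,0,-0.1],"delta_rot":[0,0,0],"fingers":0.55},
    {"dp":[0,0,0],"delta_rot":[0,0,0],"fingers":0.55},
  ],
)

```text
clock: 14.3
position: [0.558, 0.0211, 0.2827]
ee_rot: [0.003, 0.701, 0.713, 0.003]
contact_force: [-0.4, -0.3, -0.2]
width: 0.0472
gripper_force: 0.0
```

```bash
python3 go.py .6305 -.2025 .16 30.7
```

```text
t 14.3 p [0.558  0.0211 0.2827] F [-0.4 -0.3 -0.2] w 0.0472 gf 0.0
dp now-axes [-1.124  0.338  0.618] rot [ 0.083  0.031 -5.187] dp target-axes [-1.147 -0.259  0.614]
```

>>> servo_tool(
  moves=[
    {"dp":[0,0,0],"delta_rot":[0,0,-1],"fingers":0.6},
    {"dp":[0,0,0],"delta_rot":[0,0,-1],"fingers":0.6},
    {"dp":[0,0,0],"delta_rot":[0,0,-1],"fingers":0.6},
    {"dp":[0,0,0],"delta_rot":[0,0,-1],"fingers":0.6},
    {"dp":[0,0,0],"delta_rot":[0,0,-1],"fingers":0.6},
  ],
)

```text
clock: 14.8
position: [0.5555, 0.0213, 0.2771]
ee_rot: [-0.001, 0.501, 0.865, -0.0]
contact_force: [0.5, -1.0, -0.1]
width: 0.051
gripper_force: 0.0
```

>>> servo_tool(
  moves=[
    {"dp":[0,0,0],"delta_rot":[0,0,-0.2],"fingers":0.6},
    {"dp":[-0.19,-0.04,0],"delta_rot":[0,0,0],"fingers":0.6},
    {"dp":[-0.19,-0.04,0],"delta_rot":[0,0,0],"fingers":0.6},
    {"dp":[-0.19,-0.04,0],"delta_rot":[0,0,0],"fingers":0.6},
    {"dp":[-0.19,-0.04,0],"delta_rot":[0,0,0],"fingers":0.6},
  ],
)

```text
clock: 15.3
position: [0.6065, -0.1269, 0.2776]
ee_rot: [-0.001, 0.495, 0.869, -0.0]
contact_force: [0.8, -0.5, 0.2]
width: 0.0513
gripper_force: 0.0
```

>>> servo_tool(
  moves=[
    {"dp":[-0.19,-0.05,0.1],"delta_rot":[0,0,0],"fingers":0.6},
    {"dp":[-0.19,-0.05,0.1],"delta_rot":[0,0,0],"fingers":0.6},
    {"dp":[0,0,0],"delta_rot":[0,0,0],"fingers":0.6},
    {"dp":[0,0,0],"delta_rot":[0,0,0],"fingers":0.6},
  ],
)

```text
clock: 15.7
position: [0.6275, -0.2019, 0.2364]
ee_rot: [-0.002, 0.495, 0.869, 0.0]
contact_force: [-0.3, -0.4, 0.1]
width: 0.0517
gripper_force: 0.0
```

```bash
python3 go.py .6305 -.2025 .125 30.7
python3 - <<'E'
from h import *
a,da=grab('top');b,db=grab('scene')
a=cv2.resize(a[115:185,215:285],(400,400),interpolation=2);b=cv2.resize(b[170:320,185:335],(390,400),interpolation=2)
cv2.imwrite('pics/maple.png',np.hstack([a,b])[:,:,::-1])
E
```

```text
t 15.7 p [ 0.6275 -0.2019  0.2364] F [-0.3 -0.4  0.1] w 0.0517 gf 0.0
dp now-axes [-0.012  0.012  0.557] rot [-0.017 -0.033 -0.018] dp target-axes [-0.01   0.011  0.557]
```

View pics/maple.png

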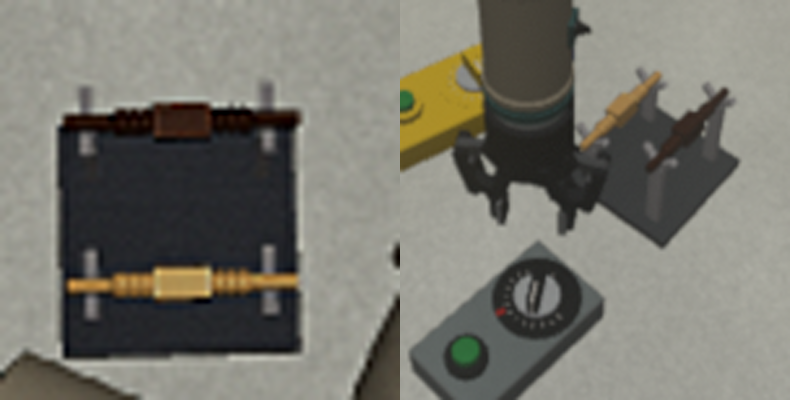

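Both rods sit in both notches. The maple ends are at (68,286) and (298,281) in the left panel. Now the dial.

>>> servo_tool(
  moves=[
    {"dp":[-0.01,0.01,0.15],"delta_rot":[0,0,0],"fingers":0.6},
    {"dp":[0,0,0.15],"delta_rot":[0,0,0],"fingers":0.6},
    {"dp":[0,0,0.12],"delta_rot":[0,0,0],"fingers":0.6},
    {"dp":[0,0,0.07],"delta_rot":[0,0,0],"fingers":0.6},
    {"dp":[0,0,0.02],"delta_rot":[0,0,0],"fingers":0.6},
  ],
)

```text
clock: 16.3
position: [0.6303, -0.2006, 0.1354]
ee_rot: [-0.001, 0.494, 0.87, 0.0]
contact_force: [-0.9, -0.7, 0.8]
width: 0.0514
gripper_force: 0.0
```

>>> servo_tool(
  moves=[
    {"dp":[0,0,0],"delta_rot":[0,0,0],"fingers":0.4},
    {"dp":[0,0,0],"delta_rot":[0,0,0],"fingers":0.2},
    {"dp":[0,0,0],"delta_rot":[0,0,0],"fingers":0.1},
    {"dp":[0,0,0],"delta_rot":[0,0,0],"fingers":0},
    {"dp":[0,0,0],"delta_rot":[0,0,0],"fingers":0},
  ],
  force=25,
)

```text
clock: 16.8
position: [0.6304, -0.203, 0.138]
ee_rot: [0.0, 0.494, 0.869, -0.001]
contact_force: [-5.0, -2.0, 6.4]
width: 0.0107
gripper_force: 27.3
```

```bash
python3 go.py .6305 -.2025 .133 -23.9
```

```text
t 16.8 p [ 0.6304 -0.203   0.138 ] F [-5.  -2.   6.4] w 0.0107 gf 27.324452698230743
dp now-axes [0.002 0.002 0.025] rot [-2.000e-03  2.200e-02  9.545e+00] dp target-axes [ 0.002 -0.     0.025]
```

>>> servo_tool(
  moves=[
    {"dp":[0,-0.006,-0.015],"delta_rot":[0,0,0],"fingers":0},
    {"dp":[0,0,0],"delta_rot":[0,0,0],"fingers":0},
  ],
)

```text
clock: 17.0
position: [0.6301, -0.2031, 0.1382]
ee_rot: [0.0, 0.494, 0.869, -0.0]
contact_force: [1.5, -4.8, -9.9]
width: 0.0109
gripper_force: 25.6
```

>>> servo_tool(
  moves=[
    {"dp":[0,0,0],"delta_rot":[0,0,0.5],"fingers":0},
    {"dp":[0,0,0],"delta_rot":[0,0,0.5],"fingers":0},
    {"dp":[0,0,0],"delta_rot":[0,0,0.5],"fingers":0},
    {"dp":[0,0,0],"delta_rot":[0,0,0.5],"fingers":0},
    {"dp":[0,0,0],"delta_rot":[0,0,0.5],"fingers":0},
  ],
)

```text
clock: 17.5
position: [0.6299, -0.2032, 0.1382]
ee_rot: [0.0, 0.6, 0.8, -0.0]
contact_force: [1.3, -2.8, -8.6]
width: 0.0107
gripper_force: 25.7
```

```bash
python3 go.py .6305 -.2025 .138 -23.9
```

```text
t 17.5 p [ 0.6299 -0.2032  0.1382] F [ 1.3 -2.8 -8.6] w 0.0107 gf 25.724244117736816
dp now-axes [0.003 0.004 0.001] rot [-5.000e-03  8.000e-03  7.022e+00] dp target-axes [0.005 0.001 0.001]
```

>>> servo_tool(
  moves=[
    {"dp":[0,0,0.008],"delta_rot":[0,0,0.7],"fingers":0},
    {"dp":[0,0,0],"delta_rot":[0,0,0.7],"fingers":0},
    {"dp":[0,0,0],"delta_rot":[0,0,0.7],"fingers":0},
    {"dp":[0,0,0],"delta_rot":[0,0,0.7],"fingers":0},
    {"dp":[0,0,0],"delta_rot":[0,0,0.7],"fingers":0},
  ],
)

```text
clock: 18.0
position: [0.6295, -0.2033, 0.1381]
ee_rot: [0.0, 0.73, 0.684, -0.001]
contact_force: [-2.4, -3.4, -2.1]
width: 0.0109
gripper_force: 26.5
```

>>> servo_tool(
  moves=[
    {"dp":[0,0,0],"delta_rot":[0,0,0.7],"fingers":0},
    {"dp":[0,0,0],"delta_rot":[0,0,0.7],"fingers":0},
    {"dp":[0,0,0],"delta_rot":[0,0,0.7],"fingers":0},
    {"dp":[0,0,0],"delta_rot":[0,0,0.7],"fingers":0},
    {"dp":[0,0,0],"delta_rot":[0,0,0.7],"fingers":0},
  ],
)

```text
clock: 18.5
position: [0.6291, -0.2032, 0.1381]
ee_rot: [-0.0, 0.838, 0.546, -0.001]
contact_force: [-2.0, -2.9, -0.6]
width: 0.011
gripper_force: 26.6
```

>>> servo_tool(
  moves=[
    {"dp":[0,0,0],"delta_rot":[0,0,0],"fingers":0},
    {"dp":[0,0,0],"delta_rot":[0,0,0],"fingers":0},
  ],
)

```text
clock: 18.7
position: [0.6291, -0.2032, 0.1381]
ee_rot: [-0.0, 0.837, 0.548, -0.001]
contact_force: [-4.4, -3.5, 0.6]
width: 0.0106
gripper_force: 26.7
```

```bash
python3 go.py .6305 -.2025 .138 -23.9
```

```text
t 18.7 p [ 0.6291 -0.2032  0.1381] F [-4.4 -3.5  0.6] w 0.0106 gf 26.724414825439453
dp now-axes [0.006 0.005 0.001] rot [-0.012  0.015  0.059] dp target-axes [0.006 0.005 0.001]
```

Release, rise, and move aside to check the dial angle.

>>> servo_tool(
  moves=[
    {"dp":[0,0,0],"delta_rot":[0,0,0],"fingers":0.2},
    {"dp":[0,0,0],"delta_rot":[0,0,0],"fingers":0.4},
    {"dp":[0,0,0],"delta_rot":[0,0,0],"fingers":0.6},
    {"dp":[0,0,-0.05],"delta_rot":[0,0,0],"fingers":0.6},
    {"dp":[0,0,-0.15],"delta_rot":[0,0,0],"fingers":0.6},
  ],
)

```text
clock: 19.2
position: [0.6285, -0.2016, 0.1756]
ee_rot: [-0.003, 0.837, 0.547, -0.002]
contact_force: [-0.3, -0.2, -0.3]
width: 0.0513
gripper_force: 0.0
```

>>> servo_tool(
  moves=[
    {"dp":[0,0,-0.25],"delta_rot":[0,0,0],"fingers":0.6},
    {"dp":[0,-0.24,-0.05],"delta_rot":[0,0,0],"fingers":0.6},
    {"dp":[0,-0.24,0],"delta_rot":[0,0,0],"fingers":0.6},
    {"dp":[0,-0.24,0],"delta_rot":[0,0,0],"fingers":0.6},
    {"dp":[0,-0.24,0],"delta_rot":[0,0,0],"fingers":0.6},
  ],
)

```text
clock: 19.7
position: [0.4527, -0.1247, 0.2386]
ee_rot: [0.001, 0.837, 0.547, 0.001]
contact_force: [-0.3, 0.4, 0.7]
width: 0.0515
gripper_force: 0.0
```

```bash
python3 go.py .6245 -.2965 .2 -23.9
python3 - <<'E'
from h import *
I={}
for n,(x0,x1,y0,y1) in(('top',(290,325,130,165)),('scene',(215,253,262,300))):
    im,d=grab(n);I[n]=cv2.resize(im[y0:y1,x0:x1],(390,390),interpolation=2)
    P=cloud(n,d);q=P[...,2];m=(q>.062)&(q<.08)&(abs(P[...,0]-.63)<.04)&(abs(P[...,1]+.203)<.04);X=P[m][:,:2]
    e=np.linalg.eigh(np.cov(X.T))[1][:,1];e*=-np.sign(e[1]);a=np.degrees(np.arctan2(e[1],e[0]));print(n,m.sum(),X.mean(0),'dial',np.radians(-a-3.4),np.ptp(X@e))
cv2.imwrite('pics/dial2.png',np.hstack([I['top'],I['scene']])[:,:,::-1])
E
```

```text
t 19.7 p [ 0.4527 -0.1247  0.2386] F [-0.3  0.4  0.7] w 0.0515 gf 0.0
dp now-axes [-0.442  1.131  0.195] rot [ 0.018 -0.006  0.044] dp target-axes [-0.437  1.134  0.193]
top 50 [ 0.6279862  -0.20220845] dial 1.9271536446595232 0.04401514012635726
scene 92 [ 0.63117386 -0.20442975] dial 1.9147861935101627 0.04473641355480767
```

View pics/dial2.png

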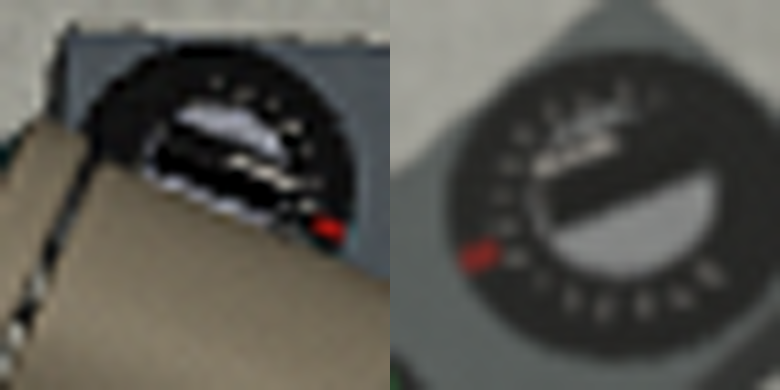

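The dial reads 1.92 and the mark 1.93, and the pointer at (275,170) in the left panel aims at the red mark at (328,228). Now the button.

>>> servo_tool(
  moves=[
    {"dp":[-0.07,0.19,0],"delta_rot":[0,0,0],"fingers":0},
    {"dp":[-0.07,0.19,0],"delta_rot":[0,0,0],"fingers":0},
    {"dp":[-0.07,0.19,0],"delta_rot":[0,0,0],"fingers":0},
    {"dp":[-0.07,0.19,0],"delta_rot":[0,0,0],"fingers":0},
    {"dp":[-0.07,0.19,0],"delta_rot":[0,0,0],"fingers":0},
  ],
)

```text
clock: 20.3
position: [0.6018, -0.2672, 0.2386]
ee_rot: [0.001, 0.837, 0.547, 0.001]
contact_force: [1.1, -0.4, 0.2]
width: 0.0001
gripper_force: 0.0
```

>>> servo_tool(
  moves=[
    {"dp":[-0.09,0.18,0],"delta_rot":[0,0,0],"fingers":0},
    {"dp":[0,0,0.1],"delta_rot":[0,0,0],"fingers":0},
    {"dp":[0,0,0.1],"delta_rot":[0,0,0],"fingers":0},
    {"dp":[0,0,0.1],"delta_rot":[0,0,0],"fingers":0},
    {"dp":[0,0,0],"delta_rot":[0,0,0],"fingers":0},
  ],
)

```text
clock: 20.8
position: [0.6248, -0.2962, 0.1749]
ee_rot: [-0.003, 0.837, 0.547, -0.001]
contact_force: [-0.4, 0.9, -0.7]
width: 0.0
gripper_force: 0.0
```

```bash
python3 go.py .6245 -.2965 .15 -23.9
```

```text
t 20.8 p [ 0.6248 -0.2962  0.1749] F [-0.4  0.9 -0.7] w 0.0 gf 0.0
dp now-axes [-0.002 -0.     0.125] rot [-0.055 -0.012  0.042] dp target-axes [-0.002 -0.001  0.125]
```

>>> servo_tool(
  moves=[
    {"dp":[0,0,0.05],"delta_rot":[0,0,0],"fingers":0},
    {"dp":[0,0,0.05],"delta_rot":[0,0,0],"fingers":0},
    {"dp":[0,0,0.02],"delta_rot":[0,0,0],"fingers":0},
    {"dp":[0,0,0],"delta_rot":[0,0,0],"fingers":0},
  ],
)

```text
clock: 21.2
position: [0.6255, -0.2967, 0.1533]
ee_rot: [-0.0, 0.837, 0.547, -0.0]
contact_force: [-0.2, -0.9, -0.1]
width: 0.0002
gripper_force: 0.0
```

>>> servo_tool(
  moves=[
    {"dp":[0,0,0.015],"delta_rot":[0,0,0],"fingers":0},
    {"dp":[0,0,0],"delta_rot":[0,0,0],"fingers":0},
  ],
)

```text
clock: 21.4
position: [0.6257, -0.2968, 0.1508]
ee_rot: [0.0, 0.837, 0.547, 0.0]
contact_force: [0.0, -0.4, -0.5]
width: 0.0
gripper_force: 0.0
```

>>> servo_tool(
  moves=[
    {"dp":[0,0,0.015],"delta_rot":[0,0,0],"fingers":0},
    {"dp":[0,0,0],"delta_rot":[0,0,0],"fingers":0},
  ],
)

```text
clock: 21.6
position: [0.6256, -0.2968, 0.1475]
ee_rot: [-0.0, 0.837, 0.547, -0.0]
contact_force: [0.1, 0.4, -1.1]
width: -0.0004
gripper_force: 0.0
```

>>> servo_tool(
  moves=[
    {"dp":[0,0,0.015],"delta_rot":[0,0,0],"fingers":0},
    {"dp":[0,0,0],"delta_rot":[0,0,0],"fingers":0},
  ],
)

```text
clock: 21.8
position: [0.6255, -0.2968, 0.1443]
ee_rot: [-0.0, 0.837, 0.547, -0.0]
contact_force: [-0.3, 0.2, -0.6]
width: -0.0001
gripper_force: 0.0
```

>>> servo_tool(
  moves=[
    {"dp":[0,0,0.015],"delta_rot":[0,0,0],"fingers":0},
    {"dp":[0,0,0],"delta_rot":[0,0,0],"fingers":0},
  ],
)

```text
clock: 22.0
position: [0.6255, -0.2967, 0.1412]
ee_rot: [-0.0, 0.837, 0.547, -0.0]
contact_force: [1.3, 0.6, 0.1]
width: 0.0
gripper_force: 0.0
```

>>> servo_tool(
  moves=[
    {"dp":[0,0,0.015],"delta_rot":[0,0,0],"fingers":0},
    {"dp":[0,0,0],"delta_rot":[0,0,0],"fingers":0},
  ],
)

```text
clock: 22.2
position: [0.6255, -0.2967, 0.1382]
ee_rot: [-0.0, 0.837, 0.547, -0.0]
contact_force: [-0.2, 0.8, -0.2]
width: -0.0003
gripper_force: 0.0
```

>>> servo_tool(
  moves=[
    {"dp":[0,0,0.015],"delta_rot":[0,0,0],"fingers":0},
    {"dp":[0,0,0.01],"delta_rot":[0,0,0],"fingers":0},
    {"dp":[0,0,0],"delta_rot":[0,0,0],"fingers":0},
  ],
)

```text
clock: 22.5
position: [0.6258, -0.2969, 0.1337]
ee_rot: [0.0, 0.837, 0.547, 0.0]
contact_force: [-0.2, -0.2, 1.7]
width: -0.0003
gripper_force: 1.0
```

>>> servo_tool(
  moves=[
    {"dp":[0,0,0.01],"delta_rot":[0,0,0],"fingers":0},
    {"dp":[0,0,0],"delta_rot":[0,0,0],"fingers":0},
  ],
)

```text
clock: 22.7
position: [0.6258, -0.2969, 0.1319]
ee_rot: [0.0, 0.837, 0.547, 0.0]
contact_force: [-1.2, -0.4, 2.8]
width: 0.0003
gripper_force: 1.5
```

>>> servo_tool(
  moves=[
    {"dp":[0,0,0.01],"delta_rot":[0,0,0],"fingers":0},
    {"dp":[0,0,0],"delta_rot":[0,0,0],"fingers":0},
  ],
)

```text
clock: 22.9
position: [0.6258, -0.2969, 0.1299]
ee_rot: [0.0, 0.837, 0.547, 0.0]
contact_force: [-0.6, 0.6, 4.2]
width: -0.0003
gripper_force: 2.1
```

>>> servo_tool(
  moves=[
    {"dp":[0,0,0.01],"delta_rot":[0,0,0],"fingers":0},
    {"dp":[0,0,0],"delta_rot":[0,0,0],"fingers":0},
  ],
)

```text
clock: 23.1
position: [0.6258, -0.2969, 0.1286]
ee_rot: [0.0, 0.837, 0.547, 0.0]
contact_force: [-1.6, 1.2, 7.0]
width: -0.0002
gripper_force: 4.0
```

Bottoming out: one more step to make sure, then release.

>>> servo_tool(
  moves=[
    {"dp":[0,0,0.01],"delta_rot":[0,0,0],"fingers":0},
    {"dp":[0,0,0],"delta_rot":[0,0,0],"fingers":0},
    {"dp":[0,0,0],"delta_rot":[0,0,0],"fingers":0},
  ],
)

```text
clock: 23.4
position: [0.6258, -0.2969, 0.1285]
ee_rot: [0.001, 0.837, 0.547, 0.0]
contact_force: [-3.7, 2.3, 15.6]
width: -0.0002
gripper_force: 7.6
```

>>> servo_tool(
  moves=[
    {"dp":[0,0,-0.05],"delta_rot":[0,0,0],"fingers":0},
    {"dp":[0,0,-0.1],"delta_rot":[0,0,0],"fingers":0},
    {"dp":[0,0,-0.2],"delta_rot":[0,0,0],"fingers":0},
    {"dp":[0,0,-0.2],"delta_rot":[0,0,0],"fingers":0},
    {"dp":[0,-0.2,-0.1],"delta_rot":[0,0,0],"fingers":0},
  ],
)

```text
clock: 23.9
position: [0.5934, -0.2834, 0.2585]
ee_rot: [0.005, 0.837, 0.547, 0.002]
contact_force: [-0.4, -0.2, 0.0]
width: -0.0
gripper_force: 0.0
```

>>> servo_tool(
  moves=[
    {"dp":[-0.1,-0.2,0],"delta_rot":[0,0,0],"fingers":0},
    {"dp":[-0.1,-0.2,0],"delta_rot":[0,0,0],"fingers":0},
    {"dp":[-0.1,-0.2,0],"delta_rot":[0,0,0],"fingers":0},
    {"dp":[-0.1,-0.1,0],"delta_rot":[0,0,0],"fingers":0},
    {"dp":[0,0,0],"delta_rot":[0,0,0],"fingers":0},
  ],
)

```text
clock: 24.4
position: [0.4253, -0.2979, 0.2554]
ee_rot: [-0.001, 0.838, 0.546, -0.001]
contact_force: [0.9, 0.1, 0.4]
width: -0.0
gripper_force: 0.0
```

```bash
python3 - <<'E'
from h import *
from m3 import dialang
from scipy.optimize import least_squares
a,d=grab('top');b,_=grab('scene')
P=cloud('top',d);q=P[...,2];m=(q>.062)&(q<.08)&(abs(P[...,0]-.63)<.04)&(abs(P[...,1]+.203)<.04);X=P[m][:,:2]
e=np.linalg.eigh(np.cov(X.T))[1][:,1];e*=-np.sign(e[1]);print('dial',np.radians(-np.degrees(np.arctan2(e[1],e[0]))-3.4))
rm,T,yaw=dialang('top',a,np.array([.6303,-.2018]));print('mark',-(np.arctan2(rm[1]+.2018,rm[0]-.6303)-yaw))
h=lambda i:cv2.resize(i,(400,300));cv2.imwrite('pics/final.png',np.hstack([cv2.resize(a[100:250,90:290],(400,300)),cv2.resize(b[150:330,170:410],(400,300))])[:,:,::-1])
a=cv2.resize(a[110:200,210:350],(400,257),interpolation=2)
E
```

```text
dial 1.9450745809586991
mark 1.928704052435162
```

View pics/final.png

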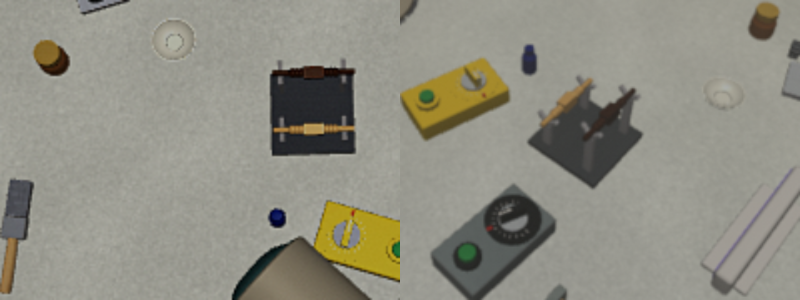

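Both rods are seated, at (313,72) and (313,129) in the left panel. The dial is at the mark, the button is back up, and the bystanders haven't moved, so I'm handing it in.

```bash
python3 -c "
from rig import manip;print(manip.sign_off())"
```

```text
the job is handed in; nothing more can be done
None
```

The job is handed in at about 24.5 s of the 72 s allowed: walnut and maple rods seated in both notches, dial at about 1.93 rad (red mark 1.93), then the start button pressed fully and released, with no bystander seen to have moved.

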